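# Close the jam filler and lock its air regulator at the set tab

### The arm

A 6-joint arm with a two-finger parallel gripper is mounted at the origin on the work surface. World frame = base frame: x ahead of the robot, y to its left, z up, the work surface at z = 0. Lengths are in m, angles in rad, forces in N, time in s.
With the tool pointing down it reaches from about 0.25 to 0.725 m from the base axis. Payload 4 kg.
Tool frame: the origin (TCP) lies between the finger pads; the fingertips stand 8 mm ahead of it and the grasp point (between the pads) lies 11 mm behind it (bot.tip_reach is the distance from the TCP to the fingertips, in m); z points along the fingers, y is the line along which they close (so a half turn about z gives the same grasp; the last joint's range is limited). The gripper opens to 85 mm and grips with 20 to 120 N. Pads are 22 mm wide; open, the fingers measure 114 mm over their backs; the gripper's body (76 mm by 85 mm) begins 54 mm behind the grasp point. The pads swing forward as they close: fully open they stand 13 mm farther back than shut.
Start: joints at [-1.251, 0.241, 0.005, 1.335, 0, 1.571], TCP at [0.157, -0.475, 0.239] pointing down, gripper open.
Joint ranges: [-2.72, 2.72], [-1.05, 1.87], [-1.09, 1.28], [-1.99, 2.15], [-1.42, 1.44], [-3.14, 3.14]. Speed limits (rad/s): [2.79, 2.79, 3.14, 3.14, 3.14, 3.14].

### API

Orientations are given as a unit quaternion [x, y, z, w].
In Python, from workcell import bot gives the robot as it stands.
- The arm moves only by the tool move_arm, never from a script. Its argument "deltas" is a list of rows, each a list of 7 numbers: the opening, from 0 (shut) to 1 (fully open), then the shift along the tool's x, y, z in mm, then the turn, a rotation vector about the tool's x, y, z in degrees. In form: [[gripper, tx, ty, tz, ax, ay, az], ...]. A call has 1 to 10 rows; each row shifts and turns the commanded pose from where the row before left it, along the tool's axes as they then stand; what a row does not reach is not made up. A row lasts 1/12 s, in which the tool goes at most 41.7 mm and 7.16 degrees, less where a joint would pass 70% of its speed; a pose out of reach is approached as far as the arm can. A call is refused whole if a number of a shift passes 41.7 or a number of a turn 7.16, either way. A call with a gripper value outside its range is refused whole. The fingers move at their own pace and stop on an object; the grip force is fixed at half the most. Time passes only in rows, so rows that do not move let the fingers close. It gives the time, the measured TCP pose, the force, the opening and the grip force at its end, in the units of the state.
- bot.get_obs(): the state, without advancing time (a new reading comes with each control period).
- bot.camera(name): name is "scene" or "top" or "wrist"; returns the picture (400x640x3 uint8, blue, green, red); there is no depth.
- bot.calibration(name): a dict with "K" (3x3 intrinsics, pixels), "position" and "orientation" of the camera in the world. Camera axes: x right, y down, z forward; pixel columns grow to the right and rows downward; lengths in m; the calibration is good to about 2 mm. The wrist camera is an equidistant fisheye: a pixel r from the principal point sees the ray r / f radians off the axis. A picture is of the moment at which its call begins: read the wrist's pose just before it. calibration takes no time and is no camera call; for the wrist camera it gives the pose at the moment of the call.
- bot.job_done(): hands the job in; it is judged then, once.
Trained networks look in the newest picture that a camera, given by its name, has taken for a name from the list of things; names that differ only in an ending like _2 or _b are one class to them, and where a whole thing is asked for, a point or a joint stands for the part that bears it (a point fixed in the world has none). Each returns a list of dicts, best first, with "conf" (0 to 1); they miss things now and then, are a little off and sometimes report something else, mostly with a low value. They report only what shows in the picture. A call takes as long as a camera call. They do not tell look-alikes from the thing itself.
- bot.outline_of(query, camera): "pixels" (400x640 bool, what is visible of it) and "rect" ([left, top, width, height] in pixels, round what is visible of it).
The state is a dict: "clock": time; "joint_pos": joint angles; "joint_vel": joint speeds; "tau": joint torques, N m; "eef_pos": TCP position; "tool_rot": TCP orientation; "ft_force": force on the tool from outside, world axes, zero at the start; "ft_torque": the same for the moment, N m; "grip_width": finger opening in m; "grasp_force": force on a finger pad.
Only numpy, scipy, OpenCV 4.12 (cv2) and the standard library are available. Lean on these libraries where they do the work, as an engineer would, in place of code of your own. Each camera call takes 0.05 s, during which the arm holds its last target. There are 200 camera calls.

### The job

Get the jam filler ready for the next tray of buns: put the loose metal cap on the pot's filler neck, push it down against the seal and turn it clockwise to its stop, about a quarter turn. Only when the cap is locked, turn the air regulator's bar knob clockwise until its white nose points at the brass set tab, then slide the lock fork fully home over the knob's skirt so that the setting is locked. Leave the set tab where it is and do not disturb the sugar shaker, the bowl or the palette knife.

Things in the scene. Friction and masses are not known exactly. Their poses are not given: they have to be found in the camera images.
- cap_center (a point): the loose bayonet cap, 48 mm tall, about 0.2 kg, standing on its plug on the table. This point is on its axis, half-way up. An upright bar to grip (58 mm long, 14 wide, 28 tall, top 24 mm above this point) stands on a disc (diameter 80, 6 mm thick, top 4 mm below this point, underside 10 mm below); under the disc a plug (diameter 45, 14 mm long). x runs along the bar, z up
- cap_lug (a point): tip of one of the cap's two side lugs, at the foot of the plug under the bar's +x end, 30.7 mm from the axis; the other is opposite, so a half turn of the cap makes no difference. Each is 14 mm wide, 4 mm thick, its top 9 mm below the disc's underside
- filler: the jam filler, bolted down: base plate 270 x 350 mm, steel pot (diameter 156) on its left (+y), steel control case (130 mm tall) on its right, two filling needles in front of the pot. Origin under the plate's centre; x from its front to its back, y to its left, z up
- neck_mouth (a point): centre of the filler neck's flange top, 190 mm above the table; axes as filler. Opening of diameter 50, flange 6 mm thick. A springy rubber seal ring (2 N per mm) stands 6 mm above it and carries the cap: cap_center is 15 mm above this point when dropped in, 10 mm when pushed to the bottom stop (12 N), and rises to 13 mm when turned home and let go
- neck_notch (a point): outer end of one of the flange's two notches for the lugs, at the flange's top, 33 mm from the neck's axis, 80 degrees anticlockwise from the filler's x; the other is opposite. Each 40 degrees wide, marked by a small dark block on the rim. Bar along the notches, the cap drops in; held pushed right down (4 to 5 mm), its lugs clear the lips beside the notches and it turns clockwise 80 degrees (1.40 rad) to its stops, bar along the filler's x
- knob_grip (a point): the regulator knob's bar grip, on the knob's upright axis, half-way up the bar, 166.5 mm above the table: bar 52 mm long, 14 wide, 29 tall, over a black fluted skirt of diameter 62, on the deck of the control case. The axes turn with the knob: x of this frame is 120 degrees clockwise of the bar's nose end. The bar points at nose_tip
- nose_tip (a point): tip of the white nose on the knob's skirt, 37 mm from the knob's axis, in line with the bar; it turns with the knob
- tab_tip (a point): inner end of the small brass set tab on the rim of the dark scale plate, 37 mm from the knob's axis: the knob is set when the nose tip meets this point (within 5 mm)
- regulator (a joint): angle of the knob, rad, growing clockwise seen from above, 0 to 3.6; at 0 the nose points 120 degrees anticlockwise from the x of filler. It stays where it is left (friction 0.05 N m)
- set_tab (a joint): angle of the set tab, rad, in the same zero and direction as the knob: nose and tab are in line when both read the same. The tab is stiff and stays put unless it is knocked
- lock_tab (a point): middle of the upright thumb tab of the dark steel lock fork, in front of the knob, 164.5 mm above the table: 8 mm thick along the slide, 22 wide, 34 tall (17 mm above and below). The flat fork ahead of it slides between two low rails (tops 13 mm below this point) along the filler's +x; fully home, the tab stands 58 mm in front of the knob's axis. Axes as filler
- lock (a joint): travel of the lock fork, m: 0 to 0.006 as found (open), 0.045 fully home at its stop, its prongs on both sides of the knob's waist. It drags with 2 N, and with up to 15 N over the last 7 mm, where sprung shoes in its prongs clamp the waist and hold the knob
- shaker_center (a point): bystander: aluminium sugar shaker, diameter 66, 130 mm tall, standing; this point is half-way up
- bowl: bystander: steel bowl, diameter 120, 50 mm tall, origin at its underside
- palette_knife: bystander: palette knife lying flat, about 240 mm long; origin under its middle, x along it
There are look-alikes about, which are no part of the job. Leave any blue, orange or red look-alike of the part that bears cap_center alone.

How it is judged:
On the way, in this order (a step that is already met when the one before it is completed fails the run):
1. the cap is in the filler neck, pushed down and turned clockwise to its stop (horizontal distance between cap_center and neck_mouth below 0.005 m and angle between the x axis of cap_center and the x axis of neck_mouth, either way round below 0.2 rad and z of cap_center in the frame of neck_mouth below 0.014 m and angle between cap_center's own z axis and vertical below 0.1 rad), for 0.2 s.
2. the knob's nose points at the set tab (distance between nose_tip and tab_tip below 0.005 m), for 0.2 s.
3. the lock fork is fully home over the knob, the nose still at the tab (value of joint lock above 0.042 m and distance between nose_tip and tab_tip below 0.005 m), for 0.2 s.
At the end, for the whole second after the job is handed in: the cap is locked in the neck (centred within 5 mm, bar within 0.2 rad of the filler's x axis, held down under the flange, upright), the knob's nose tip is within 5 mm of the set tab's tip and the lock fork is within 3 mm of its home stop (all of step 1 and all of step 3); the robot touches nothing.
It fails at once if the regulator is turned (nose moved over 15 mm) while the cap is not locked (distance of nose_tip from where it was at the start of the episode above 0.015 m and not (horizontal distance between cap_center and neck_mouth below 0.005 m and angle between the x axis of cap_center and the x axis of neck_mouth, either way round below 0.2 rad and z of cap_center in the frame of neck_mouth below 0.014 m and angle between cap_center's own z axis and vertical below 0.1 rad)).
It fails at once if the set tab is shifted by more than 4 mm (distance of tab_tip from where it was at the start of the episode above 0.004 m).
It fails at once if a bystander is disturbed (moved more than 30 mm) (distance of any of shaker_center, bowl, palette_knife from where it was at the start of the episode above 0.03 m).
It also fails if it takes over 69 s, if anything falls off the work surface, if the arm or the gripper's body presses on something with over 40 N, if the wrist force passes 120 N, or if a joint passes its speed limit or range.

## Working session

There is one attempt and no reset: what is moved stays moved. The work goes in short steps, Python scripts to look and compute and a tool call to move; the robot and the scene stay as the last step left them, time stands still between calls to the robot, and variables do not carry over. Pictures are saved under pics/ and viewed, at most 10 in all, crops included, and the job is handed in when it is done.

Besides the shell and the picture viewer there is one more tool, called after ">>>" as name([rows], argument=value, ...), one row to a line, values as JSON. move_arm: Moves the arm, as the interface text tells. Its arguments: {"type":"object","properties":{"deltas":{"type":"array","items":{"type":"array","items":{"type":"number"}}}},"required":["deltas"]}

```bash
mkdir -p pics; ls
cat > h.py <<'E'
import numpy as np, cv2
from scipy.spatial.transform import Rotation as R
from workcell import bot
E
python3 - <<'E'
from h import *
a=bot.camera("scene");b=bot.camera("top")
cv2.imwrite("pics/s.png",a);cv2.imwrite("pics/t.png",b)
for n in("scene","top","wrist"):
    c=bot.calibration(n);print(n,np.round(c["K"],1).tolist(),np.round(c["position"],4),np.round(c["orientation"],4))
o=bot.get_obs();print(o)
for q in("cap_center","cap_lug","filler","knob_grip","nose_tip","tab_tip","lock_tab","neck_mouth","neck_notch"):
  for n in("scene","top"):
    print(q,n,[(d["rect"],round(d["conf"],2)) for d in bot.outline_of(q,n)][:5])
E
```

```text
pics
scene [[477.8, 0.0, 314.6], [0.0, 477.8, 196.2], [0.0, 0.0, 1.0]] [ 1.2039 -0.5541  1.4936] [ 0.8403  0.4662 -0.1289 -0.2447]
top [[423.2, 0.0, 319.4], [0.0, 423.2, 200.4], [0.0, 0.0, 1.0]] [ 0.3906 -0.0777  1.3412] [-0.7038  0.7084 -0.0374  0.0372]
wrist [[309.7, 0.0, 319.3], [0.0, 309.7, 200.0], [0.0, 0.0, 1.0]] [ 0.2186 -0.4542  0.3733] [ 0.8037 -0.5806 -0.0773  0.1048]
{'clock': 0.1, 'joint_pos': array([-1.25102640e+00,  2.41354166e-01,  3.89903969e-03,  1.33517819e+00,
       -1.06021566e-06,  1.57080036e+00]), 'joint_vel': array([ 0.00061711, -0.00254256,  0.00302545,  0.00021579, -0.00156789,
        0.00039843]), 'tau': array([-7.94575171e-04, -3.73137474e+01,  2.53010899e+01,  1.08546545e-02,
       -4.48979290e-05, -7.60664193e-06]), 'eef_pos': array([ 0.15700945, -0.47415772,  0.23850899]), 'tool_rot': array([ 9.87245509e-01,  1.59202579e-01, -1.46753902e-04, -9.06695854e-04]), 'ft_force': array([-0.18969353, -0.67391846, -0.0673998 ]), 'ft_torque': array([ 0.04023355, -0.00299983,  0.01432826]), 'grasp_force': 0.0, 'grip_width': 0.08534103996758195}
cap_center scene 
[... 687 characters left out ...]
115.1, 105.5], 0.79)]
filler top [([227.7, 145.3, 130.7, 106.6], 0.98)]
knob_grip scene [([314.5, 205.4, 21.5, 16.8], 0.67), ([282.2, 168.1, 118.6, 98.1], 0.4)]
knob_grip top [([314.5, 172.6, 22.7, 19.6], 0.7)]
nose_tip scene [([313.3, 203.2, 23.9, 21.7], 0.8), ([283.7, 168.4, 117.1, 98.0], 0.17)]
nose_tip top [([313.2, 173.2, 23.4, 22.3], 0.8)]
tab_tip scene []
tab_tip top []
lock_tab scene [([306.1, 182.1, 23.5, 26.0], 0.56)]
lock_tab top [([311.0, 190.0, 22.2, 28.5], 0.5)]
neck_mouth scene [([281.5, 156.1, 119.1, 109.9], 0.64)]
neck_mouth top [([229.0, 145.1, 130.8, 106.8], 0.77)]
neck_notch scene [([281.5, 155.4, 117.8, 108.7], 0.84)]
neck_notch top [([230.2, 146.5, 127.7, 107.8], 0.64)]
```

Run:
```python
import cv2,numpy as np
t=cv2.imread("pics/t.png")[130:300,210:475]
cv2.imwrite("pics/tc.png",cv2.resize(t,None,fx=3,fy=3,interpolation=cv2.INTER_CUBIC))
```

```text
(no output)
```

View pics/tc.png

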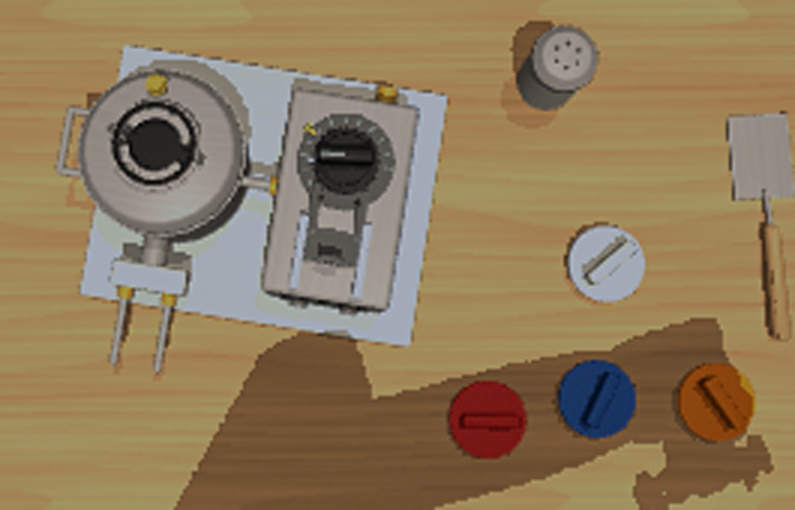

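The crop shows the silver cap at about full-picture pixel (412,218), the neck at (262,178), the knob at (325,182) with its nose to the left, the tab at upper-left (313,173) and the lock tab at (320,212).

```bash
cat >> h.py <<'E'
def cal(n):
    c=bot.calibration(n);return np.array(c["K"]),np.array(c["position"]),R.from_quat(c["orientation"])
def p2w(px,z,c,fish=False):
    K,p,r=c
    v=(np.array(px,float)-K[:2,2])/K[0,0]
    if fish:
        t=np.linalg.norm(v);d=np.r_[v/t*np.sin(t),np.cos(t)] if t>0 else np.r_[0,0,1.]
    else: d=np.r_[v,1]
    d=r.apply(d);return p+d*(z-p[2])/d[2]
def w2p(P,c,fish=False):
    K,p,r=c;d=r.inv().apply(np.array(P)-p)
    if fish:
        t=np.arctan2(np.hypot(d[0],d[1]),d[2]);v=d[:2]/np.hypot(d[0],d[1])*t
    else: v=d[:2]/d[2]
    return v*K[0,0]+K[:2,2]
E
python3 - <<'E'
from h import *
c=cal("top")
f=lambda x,y:(210+x/3-.33,130+y/3-.33)
for n,q,z in[("disc",(606,263),.02),("barA",(588,281),.048),("barB",(626,241),.048),("neck",(155,145),.19),("knob",(345,157),.17),("tab",(312,130),.15),("lock",(331,248),.18),("TL",(125,45),.01),("TR",(447,96),.01),("BR",(411,346),.01),("BL",(80,295),.01),("shaker",(565,55),.13)]:
    print(n,np.round(p2w(f(*q),z,c),4))
cw=cal("wrist");o=bot.get_obs();T=R.from_quat(o["tool_rot"])
print(T.as_matrix().round(3),"cam in tool",T.inv().apply(cw[1]-o["eef_pos"]),(T.inv()*cw[2]).as_matrix().round(3))
for q in("shaker_center","bowl"):
    print(q,[(d["rect"],d["conf"]) for d in bot.outline_of(q,"top")][:2])
E
```

```text
disc [ 0.4755 -0.3669  0.02  ]
barA [ 0.4555 -0.3419  0.048 ]
barB [ 0.4961 -0.3819  0.048 ]
neck [0.5756 0.0807 0.19  ]
knob [ 0.5664 -0.0937  0.17  ]
tab [ 0.5955 -0.0629  0.15  ]
lock [ 0.4806 -0.0801  0.18  ]
TL [0.7129 0.1384 0.01  ]
TR [ 0.6553 -0.205   0.01  ]
BR [ 0.3908 -0.1632  0.01  ]
BL [0.4462 0.1827 0.01  ]
shaker [ 0.6711 -0.3089  0.13  ]
[[ 0.949  0.314  0.   ]
 [ 0.314 -0.949 -0.   ]
 [ 0.     0.    -1.   ]] cam in tool [ 0.06474773  0.00020757 -0.13473803] [[-0.    -0.966 -0.258]
 [ 1.    -0.    -0.001]
 [ 0.001 -0.258  0.966]]
shaker_center [([382.8, 138.7, 28.0, 25.4], 0.83)]
bowl [([138.4, 221.6, 42.6, 37.5], 0.79)]
```

>>> move_arm([
  [1,33.8,-0.5,3.9,0,0,0],
  [1,33.8,-0.5,3.9,0,0,0],
  [1,33.8,-0.5,3.9,0,0,0],
  [1,33.8,-0.5,3.9,0,0,0],
  [1,33.8,-0.5,3.9,0,0,0],
  [1,33.8,-0.5,3.9,0,0,0],
  [1,33.8,-0.5,3.9,0,0,0],
  [1,33.8,-0.5,3.9,0,0,0],
  [1,33.8,-0.5,3.9,0,0,0],
  [1,33.8,-0.5,3.9,0,0,0],
])

```text
clock: 1.93
eef_pos: [0.478, -0.3628, 0.2001]
tool_rot: [0.987, 0.159, -0.0, 0.0]
ft_force: [-0.2, 0.6, 0.2]
grip_width: 0.0854
grasp_force: 0.0
```

>>> move_arm([
  [1,0,0,0,0,0,-6.9],
  [1,0,0,0,0,0,-6.9],
  [1,0,0,0,0,0,-6.9],
  [1,0,0,0,0,0,-6.9],
  [1,0,0,0,0,0,-6.9],
  [1,0,0,0,0,0,-6.9],
  [1,0,0,0,0,0,-6.9],
  [1,0,0,0,0,0,-6.9],
  [1,0,0,0,0,0,-6.9],
  [1,0,0,0,0,0,-6.9],
])

```text
clock: 2.77
eef_pos: [0.4765, -0.3636, 0.2002]
tool_rot: [0.721, 0.693, -0.0, -0.0]
ft_force: [-0.3, 0.4, -0.5]
grip_width: 0.0853
grasp_force: 0.0
```

>>> move_arm([
  [1,0,0,0,0,0,-6.9],
  [1,0,0,0,0,0,-6.9],
  [1,0,0,0,0,0,-6.9],
  [1,0,0,0,0,0,-6.9],
  [1,0,0,0,0,0,-6.9],
  [1,0,0,0,0,0,-6.9],
  [1,0,0,0,0,0,-6.9],
  [1,0,0,0,0,0,0],
  [1,0,0,0,0,0,0],
])

```text
clock: 3.52
eef_pos: [0.4765, -0.3636, 0.2002]
tool_rot: [0.379, 0.925, 0.0, -0.0]
ft_force: [-0.0, 0.5, 0.2]
grip_width: 0.0854
grasp_force: 0.0
```

Run:
```python
from h import *
o=bot.get_obs();c=cal("wrist");a=bot.camera("wrist")
print(o["eef_pos"],R.from_quat(o["tool_rot"]).as_matrix().round(4).tolist(),o["joint_pos"].round(3))
for P in([.476,-.363,.048],[.476,-.363,.02]):print(w2p(P,c,True))
np.savez("w1.npz",K=c[0],p=c[1],q=c[2].as_quat())
u,v=w2p([.476,-.363,.04],c,True).astype(int);print(u,v)
print([(d["rect"],d["conf"]) for d in bot.outline_of("cap_center","wrist")])
u0,v0=max(u-130,0),max(v-95,0)
cv2.imwrite("pics/w1.png",cv2.resize(a[v0:v0+190,u0:u0+260],None,fx=3,fy=3,interpolation=cv2.INTER_CUBIC));print(u0,v0)
```

```text
[ 0.47646937 -0.36364329  0.2002109 ] [[-0.7126, 0.7015, -0.0001], [0.7015, 0.7126, 0.0001], [0.0002, -0.0, -1.0]] [-0.652  0.457  0.214  1.328 -0.     0.126]
[319.83237628 187.62238591]
[319.7621447  181.69902556]
319 185
[([196.5, 44.7, 73.4, 73.2], 0.97), ([278.0, 148.6, 75.7, 72.1], 0.91), ([582.4, 42.4, 56.4, 72.0], 0.72), ([255.6, 4.8, 77.1, 24.0], 0.58), ([123.9, 128.4, 66.4, 71.1], 0.56)]
189 90
```

View pics/w1.png

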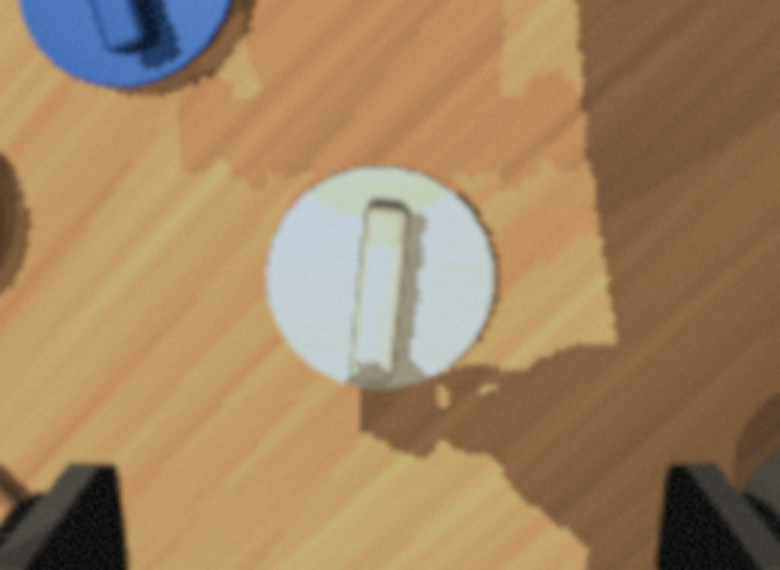

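The silver cap's disc spans crop x 268–496, y 167–388. The bar's top runs from (388,206) to (373,370), tilted about 5° from the tool's x.

Run:
```python
from h import *
z=np.load("w1.npz");c=(z["K"],z["p"],R.from_quat(z["q"]))
f=lambda x,y:(189+x/3-.33,90+y/3-.33)
W=lambda x,y,h:p2w(f(x,y),h,c,True)
for d in((268,277),(496,277),(382,167),(382,388)):print("disc",W(*d,.02).round(4))
a,b=W(389,212,.048),W(374,366,.048);print("bar",a,b,np.linalg.norm(a-b),(a+b)/2,np.degrees(np.arctan2(*(a-b)[1::-1])))
D=np.mean([W(*d,.02) for d in((268,277),(496,277),(382,167),(382,388))],0);print(D)
o=bot.get_obs();T=R.from_quat(o["tool_rot"]);print("yaw",np.degrees(np.arctan2(*T.as_matrix()[1::-1,0])))
print("tool delta mm",T.inv().apply((D*0.5+(a+b)/4)-o["eef_pos"])*1000)
```

```text
disc [ 0.4456 -0.3942  0.02  ]
disc [ 0.5012 -0.3378  0.02  ]
disc [ 0.4464 -0.3392  0.02  ]
disc [ 0.5022 -0.3945  0.02  ]
bar [ 0.45641311 -0.34567105  0.048     ] [ 0.48859526 -0.38423681  0.048     ] 0.05022956091503735 [ 0.47250418 -0.36495393  0.048     ] 129.8441336713669
[ 0.47384197 -0.36639613  0.02      ]
yaw 135.4899675880867
tool delta mm [  0.91398886  -3.77125879 166.23897391]
```

>>> move_arm([
  [1,0.7,-3.7,0,0,0,0],
  [1,0,0,20,0,0,5.6],
  [1,0,0,30,0,0,0],
  [1,0,0,30,0,0,0],
  [1,0,0,30,0,0,0],
  [1,0,0,30,0,0,0],
  [1,0,0,20,0,0,0],
  [1,0,0,9,0,0,0],
  [1,0,0,0,0,0,0],
])

```text
clock: 4.37
eef_pos: [0.4716, -0.3647, 0.0287]
tool_rot: [0.423, 0.906, 0.001, -0.003]
ft_force: [0.8, -0.5, -0.6]
grip_width: 0.0855
grasp_force: 0.0
```

>>> move_arm([
  [0,0,0,0,0,0,0],
  [0,0,0,0,0,0,0],
  [0,0,0,0,0,0,0],
  [0,0,0,0,0,0,0],
  [0,0,0,0,0,0,0],
  [0,0,0,0,0,0,0],
  [0,0,0,0,0,0,0],
  [0,0,0,0,0,0,0],
])

```text
clock: 5.03
eef_pos: [0.4739, -0.3663, 0.0323]
tool_rot: [0.422, 0.906, -0.0, 0.001]
ft_force: [-1.2, -0.4, 4.7]
grip_width: 0.0127
grasp_force: 59.8
```

>>> move_arm([
  [0,0,0,-10,0,0,0],
  [0,0,0,-25,0,0,0],
  [0,0,0,-35,0,0,0],
  [0,0,0,-35,0,0,0],
  [0,0,0,-35,0,0,0],
  [0,0,0,-35,0,0,0],
  [0,0,0,-35,0,0,0],
  [0,0,0,-35,0,0,0],
  [0,0,0,-25,0,0,0],
])

```text
clock: 5.78
eef_pos: [0.4733, -0.3656, 0.3048]
tool_rot: [0.422, 0.906, -0.0, 0.001]
ft_force: [1.2, -0.2, -1.9]
grip_width: 0.0128
grasp_force: 58.7
```

>>> move_arm([
  [0,24.6,24.5,0,0,0,0],
  [0,24.6,24.5,0,0,0,0],
  [0,24.6,24.5,0,0,0,0],
  [0,24.6,24.5,0,0,0,0],
  [0,24.6,24.5,0,0,0,0],
  [0,24.6,24.5,0,0,0,0],
  [0,24.6,24.5,0,0,0,0],
  [0,24.6,24.5,0,0,0,0],
  [0,24.6,24.5,0,0,0,0],
  [0,24.6,24.5,0,0,0,0],
])

```text
clock: 6.62
eef_pos: [0.5019, -0.0181, 0.3011]
tool_rot: [0.423, 0.906, -0.0, -0.001]
ft_force: [1.4, 0.4, -2.3]
grip_width: 0.0128
grasp_force: 58.8
```

>>> move_arm([
  [0,0,0,0,0,0,0],
  [0,0,0,0,0,0,0],
  [0,0,0,0,0,0,0],
])

```text
clock: 6.87
eef_pos: [0.5023, -0.0199, 0.301]
tool_rot: [0.422, 0.907, -0.001, -0.0]
ft_force: [0.2, -0.6, -2.2]
grip_width: 0.0127
grasp_force: 58.9
```

```bash
cat >> h.py <<'E'
def snap(tag):
    o=bot.get_obs();c=cal("wrist");a=bot.camera("wrist")
    cv2.imwrite(f"pics/{tag}_raw.png",a)
    np.savez(tag+".npz",K=c[0],p=c[1],q=c[2].as_quat(),e=o["eef_pos"],t=o["tool_rot"])
    return a,c,o
def load(tag):
    z=np.load(tag+".npz");return (z["K"],z["p"],R.from_quat(z["q"])),z["e"],R.from_quat(z["t"])
E
python3 - <<'E'
from h import *
a,c,o=snap("w2");print(o["eef_pos"],o["joint_pos"].round(2),o["grip_width"])
for P in([.5756,.0807,.19],[.5664,-.0937,.17],[.4806,-.08,.18]):print(w2p(P,c,True))
cv2.imwrite("pics/w2.png",cv2.resize(a,(800,500),interpolation=cv2.INTER_CUBIC))
E
```

```text
[ 0.50231657 -0.01987343  0.30102565] [-0.04  0.23  0.15  1.49 -0.    0.83] 0.012675167170446663
[460.42068993 166.06179477]
[321.46153047 289.5487175 ]
[258.07743494 231.34904771]
```

View pics/w2.png

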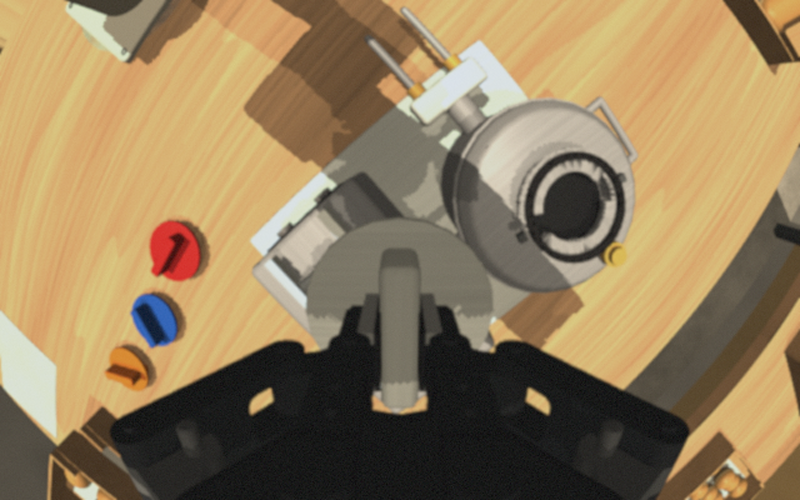

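Cap is held in line with the fingers. The neck is at about raw (460,166), with dark notch blocks near (417,189) and (497,142). I'll zoom in on it.

Run:
```python
import cv2
a=cv2.imread("pics/w2_raw.png")[110:220,400:530]
cv2.imwrite("pics/w2c.png",cv2.resize(a,None,fx=5,fy=5,interpolation=cv2.INTER_CUBIC))
```

```text
(no output)
```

View pics/w2c.png

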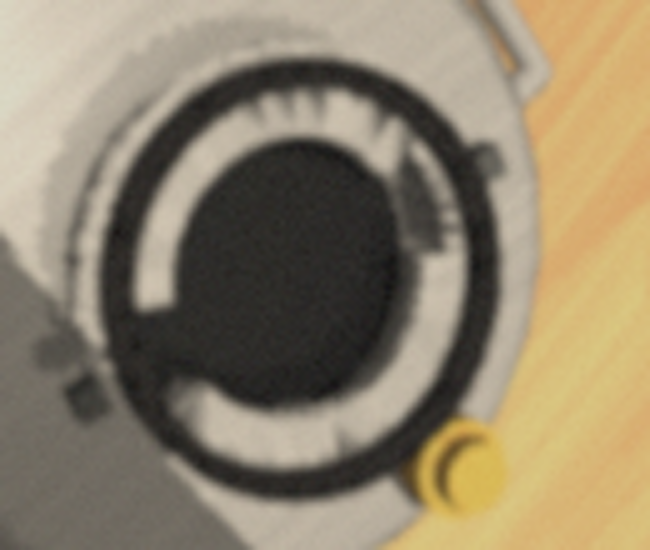

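Run:
```python
from h import *
c,e,T=load("w2")
W=lambda x,y,h:p2w((400+x/5-.4,110+y/5-.4),h,c,True)
def circ(P):
    P=np.array(P)[:,:2];s=np.linalg.lstsq(np.c_[2*P,np.ones(len(P))],(P**2).sum(1),rcond=None)[0]
    return s[:2],np.sqrt(s[2]+s[:2]@s[:2])
print("seal out",circ([W(x,y,.194) for x,y in[(103,265),(498,275),(310,57),(290,498),(165,120),(430,435),(435,115)]]))
print("seal in",circ([W(x,y,.196) for x,y in[(132,265),(468,260),(300,87),(290,469)]]))
print("opening",circ([W(x,y,.19) for x,y in[(175,265),(290,138),(290,408),(230,160),(340,150),(230,385),(340,395)]]))
b1,b2=W(488,160,.19),W(85,397,.19);print("blocks",b1,b2,(b1+b2)/2,np.degrees(np.arctan2(*(b1-b2)[1::-1])),np.linalg.norm(b1-b2))
n1,n2=W(425,205,.187),W(155,345,.187);print("notch",n1,n2,(n1+n2)/2,np.degrees(np.arctan2(*(n1-n2)[1::-1])))
# case/plate yaw in top image
t=cal("top");print(w2p([.576,.081,.19],t))
print("yaw tool",np.degrees(np.arctan2(*T.as_matrix()[1::-1,0])))
```

```text
seal out (array([0.57468224, 0.08062989]), np.float64(0.03840066977605463))
seal in (array([0.57322938, 0.08007171]), np.float64(0.03265312295033935))
opening (array([0.57367584, 0.0808632 ]), np.float64(0.023389373391342973))
blocks [0.58847084 0.12212574 0.19      ] [0.55864612 0.03950091 0.19      ] [0.57355848 0.08081332 0.19      ] 70.15215844658117 0.08784290795802063
notch [0.58572613 0.1079607  0.187     ] [0.56323715 0.05450908 0.187     ] [0.57448164 0.08123489 0.187     ] 67.18179546442603
[261.21890813 177.8634049 ]
yaw tool 130.06782672771044
```

>>> move_arm([
  [0,7.8,29.9,0,0,0,0],
  [0,7.8,29.9,0,0,0,0],
  [0,7.7,29.9,0,0,0,0],
  [0,7.7,29.8,0,0,0,0],
  [0,0,0,0,0,0,-7.06],
  [0,0,0,0,0,0,-7.06],
  [0,0,0,0,0,0,-7.06],
  [0,0,0,0,0,0,-7.06],
  [0,0,0,0,0,0,-7.06],
  [0,0,0,0,0,0,-7.06],
])

```text
clock: 7.75
eef_pos: [0.5745, 0.0787, 0.3009]
tool_rot: [0.065, 0.998, -0.0, -0.0]
ft_force: [-0.2, -0.4, -1.8]
grip_width: 0.0132
grasp_force: 59.6
```

>>> move_arm([
  [0,0,0,0,0,0,-7.06],
  [0,0,0,0,0,0,-7.06],
  [0,0,0,0,0,0,-7.06],
  [0,0,0,0,0,0,-7.06],
  [0,0,0,0,0,0,-7.06],
  [0,0,0,0,0,0,-7.06],
  [0,0,0,0,0,0,-7.06],
  [0,0,0,0,0,0,-7.06],
  [0,0,0,0,0,0,-7.06],
  [0,0,0,0,0,0,-7.06],
])

```text
clock: 8.58
eef_pos: [0.5745, 0.0786, 0.301]
tool_rot: [-0.524, 0.852, 0.0, -0.0]
ft_force: [-0.2, 0.9, -1.8]
grip_width: 0.0129
grasp_force: 59.6
```

>>> move_arm([
  [0,0,0,0,0,0,-7.06],
  [0,0,0,20,0,0,0],
  [0,0,0,30,0,0,0],
  [0,0,0,14,0,0,0],
  [0,0,0,0,0,0,0],
  [0,0,0,0,0,0,0],
  [0,0,0,0,0,0,0],
])

```text
clock: 9.17
eef_pos: [0.5752, 0.0798, 0.2385]
tool_rot: [-0.573, 0.819, -0.0, 0.001]
ft_force: [-0.5, -1.3, -2.1]
grip_width: 0.013
grasp_force: 59.5
```

Run:
```python
from h import *
a,c,o=snap("w3");T=R.from_quat(o["tool_rot"])
print(o["eef_pos"],np.degrees(np.arctan2(*T.as_matrix()[1::-1,0])),o["joint_pos"].round(2),o["grip_width"],o["ft_force"],T.as_matrix()[:,2])
s=bot.camera("scene");cs=cal("scene");u,v=w2p([.574,.081,.2],cs).astype(int)
w=cv2.resize(a,(640,400))
k=cv2.resize(s[v-45:v+45,u-72:u+72],(800,500),interpolation=cv2.INTER_CUBIC)
cv2.imwrite("pics/s3.png",k)
```

```text
[0.57518785 0.07977369 0.23854049] -110.04964195495523 [ 0.14  0.4   0.23  1.4  -0.   -1.08] 0.012981239641752212 [-0.47236232 -1.31990965 -2.12186245] [ 1.71737093e-03  1.86852998e-04 -9.99998508e-01]
```

View pics/s3.png

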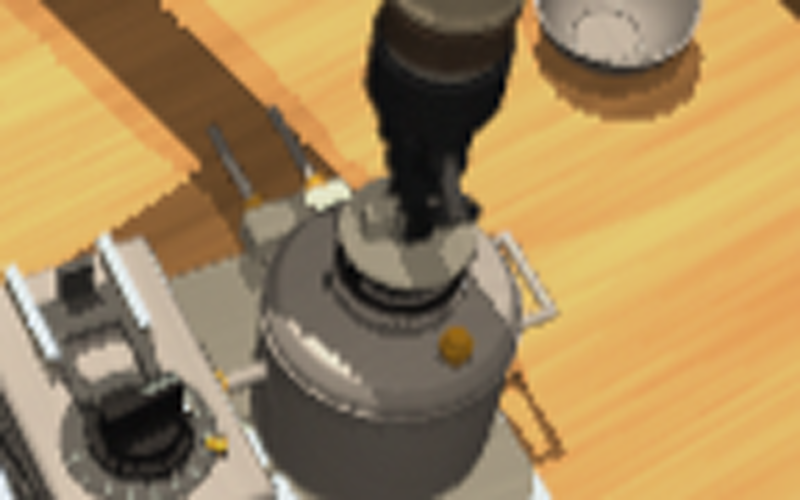

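The cap sits above the neck, aligned as seen from the scene camera. I'll lower it gently.

>>> move_arm([
  [0,-0.7,1.5,5,0,0,0],
  [0,0,0,7,0,0,0],
  [0,0,0,5,0,0,0],
  [0,0,0,5,0,0,0],
  [0,0,0,3,0,0,0],
  [0,0,0,0,0,0,0],
  [0,0,0,0,0,0,0],
])

```text
clock: 9.85
eef_pos: [0.5737, 0.0818, 0.2126]
tool_rot: [-0.574, 0.819, -0.0, 0.0]
ft_force: [2.1, -1.5, -0.5]
grip_width: 0.0125
grasp_force: 59.9
```

>>> move_arm([
  [0,0,0,2,0,0,0],
  [0,0,0,2,0,0,0],
  [0,0,0,1,0,0,0],
  [0,0,0,0,0,0,0],
  [0,0,0,0,0,0,0],
])

```text
clock: 10.27
eef_pos: [0.5737, 0.0818, 0.209]
tool_rot: [-0.574, 0.819, -0.001, 0.001]
ft_force: [-1.1, -1.4, 7.9]
grip_width: 0.0128
grasp_force: 61.1
```

>>> move_arm([
  [0,0,0,1.5,0,0,0],
  [0,0,0,0.5,0,0,0],
  [0,0,0,0,0,0,0],
  [0,0,0,0,0,0,5],
  [0,0,0,0,0,0,5],
])

```text
clock: 10.68
eef_pos: [0.574, 0.082, 0.2083]
tool_rot: [-0.499, 0.867, -0.001, 0.002]
ft_force: [-1.5, -1.4, 11.4]
grip_width: 0.013
grasp_force: 61.7
```

>>> move_arm([
  [0,0,0,0,0,0,7],
  [0,0,0,0,0,0,7],
  [0,0,0,0,0,0,7],
  [0,0,0,0,0,0,7],
  [0,0,0,0,0,0,7],
  [0,0,0,0,0,0,7],
  [0,0,0,0,0,0,7],
  [0,0,0,0,0,0,7],
])

```text
clock: 11.35
eef_pos: [0.5743, 0.0823, 0.2083]
tool_rot: [-0.033, 0.999, 0.0, 0.003]
ft_force: [-0.4, -0.8, 11.9]
grip_width: 0.0126
grasp_force: 61.6
```

>>> move_arm([
  [0,0,0,0,0,0,5],
  [0,0,0,0,0,0,5],
  [0,0,0,0,0,0,3],
  [0,0,0,0,0,0,2],
  [0,0,0,0,0,0,0],
  [0,0,0,0,0,0,0],
])

```text
clock: 11.85
eef_pos: [0.5744, 0.0823, 0.2083]
tool_rot: [0.095, 0.995, 0.001, 0.002]
ft_force: [0.1, -0.2, 11.0]
grip_width: 0.013
grasp_force: 61.6
```

Run:
```python
from h import *
o=bot.get_obs();T=R.from_quat(o["tool_rot"]);print(o["eef_pos"],np.degrees(np.arctan2(*T.as_matrix()[1::-1,0])),o["ft_torque"],o["ft_force"],o["joint_pos"])
```

```text
[0.57439182 0.08227957 0.20829969] 169.05415197749537 [-0.13191411  0.24992225  0.07371528] [ 0.12123479 -0.22360545 11.01754638] [1.42094818e-01 4.10141358e-01 1.63259191e-01 1.31870095e+00
 3.60719002e-04 3.33131927e-01]
```

>>> move_arm([
  [0.6,0,0,0,0,0,0],
  [0.6,0,0,0,0,0,0],
  [0.6,0,0,0,0,0,0],
  [0.6,0,0,0,0,0,0],
  [0.6,0,0,-10,0,0,0],
  [0.6,0,0,-20,0,0,0],
  [0.6,0,0,-30,0,0,0],
  [0.6,0,0,-20,0,0,0],
  [0.6,0,0,0,0,0,0],
  [0.6,0,0,0,0,0,0],
])

```text
clock: 12.68
eef_pos: [0.5739, 0.0819, 0.2869]
tool_rot: [0.096, 0.995, 0.0, 0.001]
ft_force: [0.5, -0.0, -0.6]
grip_width: 0.0509
grasp_force: 0.0
```

Run:
```python
from h import *
a,c,o=snap("w4");T=R.from_quat(o["tool_rot"])
print(o["eef_pos"],np.degrees(np.arctan2(*T.as_matrix()[1::-1,0])),o["ft_force"])
for P in([.574,.081,.227],[.5664,-.0937,.17],[.4806,-.08,.18]):print(w2p(P,c,True))
cv2.imwrite("pics/w4.png",cv2.resize(a,(800,500),interpolation=cv2.INTER_CUBIC))
```

```text
[0.57389732 0.08193411 0.28690053] 169.03888782268442 [ 0.5280012  -0.03845133 -0.63598666]
[318.34444569 219.83795208]
[140.76386686 223.8938312 ]
[121.88000626 135.213759  ]
```

View pics/w4.png

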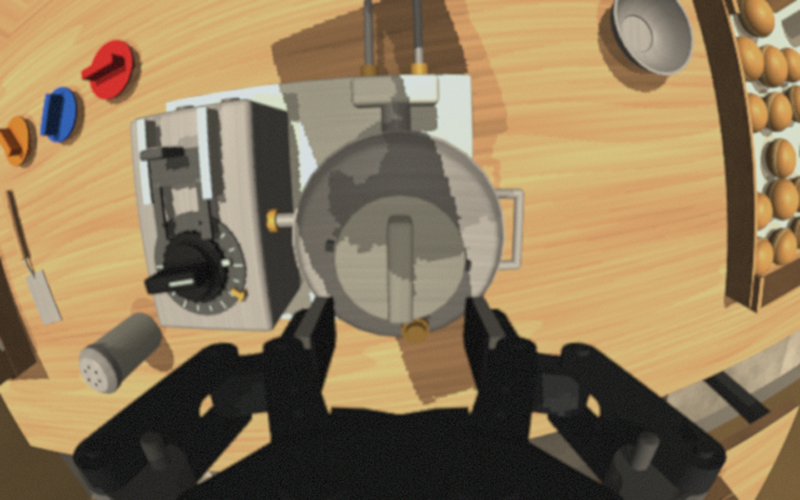

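The cap's bar (view px 398,270) now lies along the filler's x, and the cap is seated and locked. The knob's nose points towards the pot, with the brass tab at (238,295). Next I'll go over the knob.

>>> move_arm([
  [0.6,-5.1,-34.9,0,0,0,0],
  [0.6,-5.1,-34.9,0,0,0,0],
  [0.6,-5.1,-34.9,0,0,0,0],
  [0.6,-5.1,-34.9,0,0,0,0],
  [0.6,-5.1,-34.9,0,0,0,0],
  [0.6,0,0,0,0,0,7.15],
  [0.6,0,0,0,0,0,7.15],
  [0.6,0,0,0,0,0,7.15],
  [0.6,0,0,0,0,0,7.15],
  [0.6,0,0,0,0,0,7.15],
])

```text
clock: 13.57
eef_pos: [0.564, -0.0944, 0.2832]
tool_rot: [0.4, 0.917, -0.001, -0.002]
ft_force: [-0.2, -0.4, -0.0]
grip_width: 0.0515
grasp_force: 0.0
```

>>> move_arm([
  [0.6,0,0,0,0,0,7.15],
  [0.6,0,0,0,0,0,7.15],
  [0.6,0,0,0,0,0,7.15],
  [0.6,0,0,0,0,0,7.15],
  [0.6,0,0,0,0,0,7.15],
  [0.6,0,0,0,0,0,7.15],
  [0.6,0,0,0,0,0,0],
  [0.6,0,0,0,0,0,0],
])

```text
clock: 14.23
eef_pos: [0.5643, -0.0942, 0.2838]
tool_rot: [0.704, 0.711, -0.001, -0.001]
ft_force: [-0.7, 0.8, 0.7]
grip_width: 0.0511
grasp_force: 0.0
```

Run:
```python
from h import *
a,c,o=snap("w5");T=R.from_quat(o["tool_rot"])
print(o["eef_pos"],np.degrees(np.arctan2(*T.as_matrix()[1::-1,0])),o["joint_pos"].round(2))
u,v=w2p([.566,-.094,.17],c,True);print(u,v,w2p([.4806,-.08,.18],c,True))
u0,v0=int(u)-90,int(v)-65;print(u0,v0)
cv2.imwrite("pics/w5.png",cv2.resize(a[v0:v0+120,u0:u0+160],(800,600),interpolation=cv2.INTER_CUBIC))
```

```text
[ 0.56433341 -0.09416918  0.2838031 ] 90.56899451293734 [-0.17  0.38  0.31  1.51 -0.    1.4 ]
322.1824876643795 198.2096489141486 [217.81223374 183.73919361]
232 133
```

View pics/w5.png

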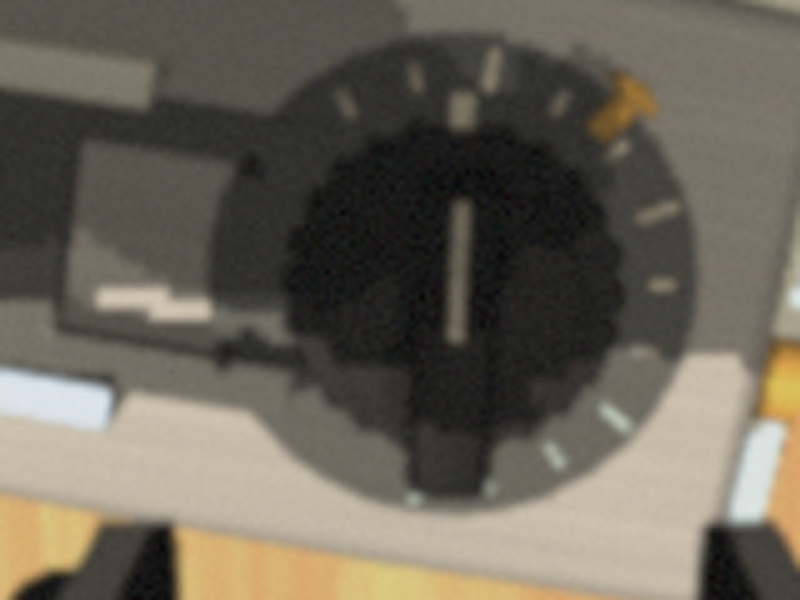

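The white nose is at crop (462,93–130), the tab's inner end at about (597,132), and the bar is near-vertical in the crop. I'll compute the angles.

Run:
```python
from h import *
c,e,T=load("w5")
W=lambda x,y,h:p2w((232+x/5-.4,133+y/5-.4),h,c,True)
def circ(P):
    P=np.array(P)[:,:2];s=np.linalg.lstsq(np.c_[2*P,np.ones(len(P))],(P**2).sum(1),rcond=None)[0]
    return s[:2],np.sqrt(s[2]+s[:2]@s[:2])
for h in(.131,.135):print("plate",h,circ([W(x,y,h) for x,y in[(697,270),(485,33),(470,512),(330,70),(640,430),(300,440),(640,110)]]))
for h in(.145,.15):print("skirt",h,circ([W(x,y,h) for x,y in[(288,255),(622,280),(450,125),(590,180),(320,180),(330,385),(590,370)]]))
a,b=W(462,200,.181),W(456,342,.181);d=np.degrees(np.arctan2(*(a-b)[1::-1]));print("bar",a,b,d)
for h in(.135,.142,.148):
    n,t=W(462,93,h),W(597,132,h);print(h,"nose",n,"tab",t)
    for C in([.5655,-.094],[.5665,-.094],[.5655,-.093]):
        f=lambda p:(round(np.degrees(np.arctan2(*(p[:2]-C)[::-1])),1),round(np.linalg.norm(p[:2]-C)*1e3,1))
        print(C,f(n),f(t))
```

```text
plate 0.131 (array([ 0.56776992, -0.09433607]), np.float64(0.046448262118412006))
plate 0.135 (array([ 0.5677124 , -0.09343146]), np.float64(0.04580225992941586))
skirt 0.145 (array([ 0.56642013, -0.09218647]), np.float64(0.030217579250885515))
skirt 0.15 (array([ 0.56636922, -0.09103712]), np.float64(0.02966536621508034))
bar [ 0.5670689  -0.07053982  0.181     ] [ 0.56641337 -0.09342305  0.181     ] 88.35911982648577
0.135 nose [ 0.56748951 -0.05854598  0.135     ] tab [ 0.59252193 -0.06540832  0.135     ]
[0.5655, -0.094] (np.float64(86.8), np.float64(35.5)) (np.float64(46.6), np.float64(39.3))
[0.5665, -0.094] (np.float64(88.4), np.float64(35.5)) (np.float64(47.7), np.float64(38.7))
[0.5655, -0.093] (np.float64(86.7), np.float64(34.5)) (np.float64(45.6), np.float64(38.6))
0.142 nose [ 0.56739435 -0.05782396  0.142     ] tab [ 0.59180891 -0.06451691  0.142     ]
[0.5655, -0.094] (np.float64(87.0), np.float64(36.2)) (np.float64(48.3), np.float64(39.5))
[0.5665, -0.094] (np.float64(88.6), np.float64(36.2)) (np.float64(49.4), np.float64(38.9))
[0.5655, -0.093] (np.float64(86.9), np.float64(35.2)) (np.float64(47.3), np.float64(38.8))
0.148 nose [ 0.56731278 -0.05720508  0.148     ] tab [ 0.59119775 -0.06375285  0.148     ]
[0.5655, -0.094] (np.float64(87.2), np.float64(36.8)) (np.float64(49.6), np.float64(39.7))
[0.5665, -0.094] (np.float64(88.7), np.float64(36.8)) (np.float64(50.8), np.float64(39.0))
[0.5655, -0.093] (np.float64(87.1), np.float64(35.8)) (np.float64(48.7), np.float64(38.9))
```

>>> move_arm([
  [0.6,0.5,2.4,10,0,0,2.2],
  [0.6,0,0,30,0,0,0],
  [0.6,0,0,30,0,0,0],
  [0.6,0,0,25,0,0,0],
  [0.6,0,0,15,0,0,0],
  [0.6,0,0,7,0,0,0],
  [0.6,0,0,0,0,0,0],
  [0.6,0,0,0,0,0,0],
])

```text
clock: 14.95
eef_pos: [0.5677, -0.0938, 0.1686]
tool_rot: [0.718, 0.696, 0.0, 0.0]
ft_force: [-0.0, -0.9, 0.7]
grip_width: 0.0513
grasp_force: 0.0
```

>>> move_arm([
  [0,0,0,0,0,0,0],
  [0,0,0,0,0,0,0],
  [0,0,0,0,0,0,0],
  [0,0,0,0,0,0,0],
  [0,0,0,0,0,0,0],
  [0,0,0,0,0,0,0],
])

```text
clock: 15.45
eef_pos: [0.5669, -0.0938, 0.1699]
tool_rot: [0.718, 0.696, -0.0, 0.0]
ft_force: [-4.7, -0.0, 5.1]
grip_width: 0.0129
grasp_force: 60.3
```

>>> move_arm([
  [0,0,0,0,0,0,6],
  [0,0,0,0,0,0,6],
  [0,0,0,0,0,0,6],
  [0,0,0,0,0,0,6],
  [0,0,0,0,0,0,6],
  [0,0,0,0,0,0,6],
  [0,0,0,0,0,0,4],
  [0,0,0,0,0,0,0],
  [0,0,0,0,0,0,0],
])

```text
clock: 16.2
eef_pos: [0.5674, -0.0941, 0.1699]
tool_rot: [0.913, 0.409, 0.0, 0.001]
ft_force: [-4.1, -0.2, 6.6]
grip_width: 0.0127
grasp_force: 60.3
```

>>> move_arm([
  [0.6,0,0,0,0,0,0],
  [0.6,0,0,0,0,0,0],
  [0.6,0,0,0,0,0,0],
  [0.6,0,0,0,0,0,0],
  [0.6,0,0,-15,0,0,0],
  [0.6,0,0,-30,0,0,0],
  [0.6,0,0,-30,0,0,0],
  [0.6,0,0,-25,0,0,0],
  [0.6,0,0,0,0,0,0],
  [0.6,0,0,0,0,0,0],
])

```text
clock: 17.03
eef_pos: [0.5687, -0.0939, 0.2702]
tool_rot: [0.913, 0.408, 0.002, 0.001]
ft_force: [0.5, -0.1, -1.5]
grip_width: 0.0512
grasp_force: 0.0
```

Run:
```python
from h import *
a,c,o=snap("w6");T=R.from_quat(o["tool_rot"])
print(o["eef_pos"],np.degrees(np.arctan2(*T.as_matrix()[1::-1,0])),o["joint_pos"].round(2))
u,v=w2p([.5667,-.0937,.16],c,True);print(u,v,w2p([.48,-.08,.18],c,True))
u0,v0=int(u)-110,int(v)-90;print(u0,v0)
cv2.imwrite("pics/w6.png",cv2.resize(a[v0:v0+120,u0:u0+160],(800,600),interpolation=cv2.INTER_CUBIC))
```

```text
[ 0.56870559 -0.09386954  0.27018671] 48.21431264679993 [-0.16  0.38  0.28  1.47  0.    2.14]
317.0715129836911 200.92875016165905 [228.40407066 262.5275538 ]
207 110
```

View pics/w6.png

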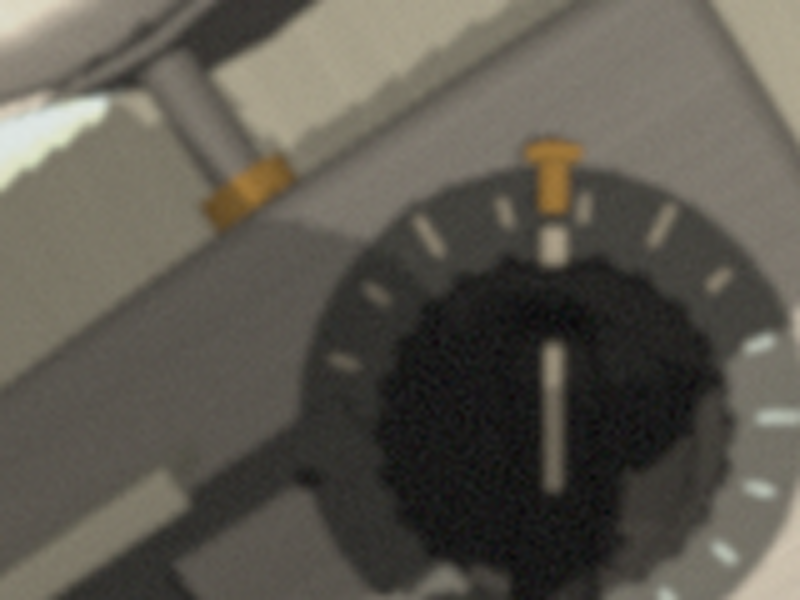

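The nose (553,243) lines up with the tab (553,190), so the knob is set. Next is the lock tab; I'll look at the left part of that picture and of w5.

Run:
```python
import cv2,numpy as np
a=cv2.imread("pics/w5_raw.png")[140:240,150:290]
cv2.imwrite("pics/w5l.png",cv2.resize(a,(770,550),interpolation=cv2.INTER_CUBIC))
```

```text
(no output)
```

View pics/w5l.png

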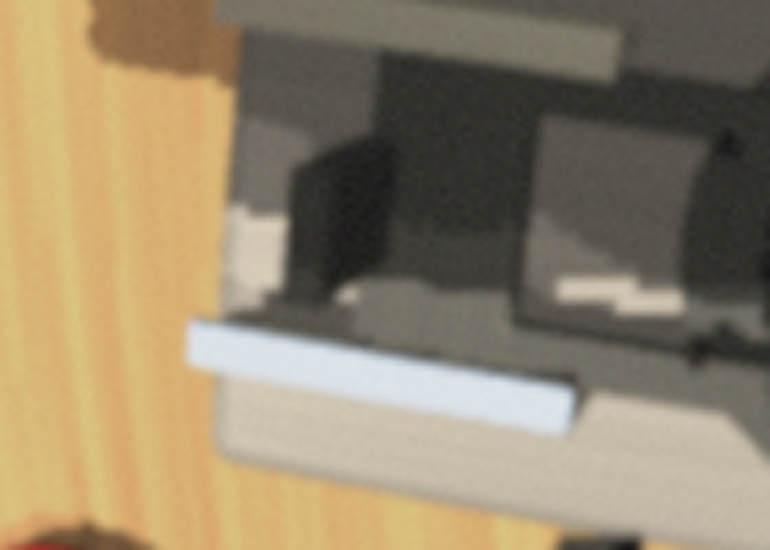

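The tab's top front edge runs about crop (292,172) to (286,300).

Run:
```python
from h import *
c,e,T=load("w5")
W=lambda x,y,h:p2w((150+x/5.5-.4,140+y/5.5-.4),h,c,True)
k=np.array([.5667,-.0937]);y=np.radians(-9.9);xf=np.array([np.cos(y),np.sin(y)]);yf=np.array([-xf[1],xf[0]])
for p in((292,172),(286,300),(335,150),(327,300)):
    w=W(*p,.1815);print(p,w.round(4),((w[:2]-k)@xf).round(4),((w[:2]-k)@yf).round(4))
for d in(.135,.1,.058): print(d,k-d*xf)
o=bot.get_obs();T=R.from_quat(o["tool_rot"]);M=T.as_matrix()
# target start: TCP 135mm in front of axis
t=np.r_[k-.135*xf,.27];print("tool delta",T.inv().apply(t-o["eef_pos"])*1e3)
```

```text
(292, 172) [ 0.4685 -0.0689  0.1815] -0.101 0.0075
(286, 300) [ 0.466  -0.0885  0.1815] -0.1001 -0.0122
(335, 150) [ 0.4756 -0.0657  0.1815] -0.0945 0.0119
(327, 300) [ 0.4727 -0.0884  0.1815] -0.0935 -0.011
0.135 [ 0.43371024 -0.07048957]
0.1 [ 0.46818907 -0.07650709]
0.058 [ 0.50956366 -0.08372811]
tool delta [ -72.00642236 -115.41702079   -1.70069253]
```

>>> move_arm([
  [0,-14.4,-23.1,0,0,0,0],
  [0,-14.4,-23.1,0,0,0,0],
  [0,-14.4,-23.1,0,0,0,0],
  [0,-14.4,-23.1,0,0,0,0],
  [0,-14.4,-23.1,0,0,0,0],
  [0,0,0,0,0,0,-7.15],
  [0,0,0,0,0,0,-7.15],
  [0,0,0,0,0,0,-7.15],
  [0,0,0,0,0,0,-7.15],
  [0,0,0,0,0,0,-7.15],
])

```text
clock: 17.92
eef_pos: [0.4323, -0.0702, 0.2666]
tool_rot: [0.741, 0.671, -0.001, -0.001]
ft_force: [-0.8, 0.4, -1.2]
grip_width: -0.0001
grasp_force: 0.0
```

>>> move_arm([
  [0,0,0,0,0,0,-7.15],
  [0,0,0,0,0,0,-7.15],
  [0,0,0,0,0,0,-7.15],
  [0,0,0,0,0,0,-7.15],
  [0,0,0,0,0,0,-7.15],
  [0,0,0,0,0,0,-7.15],
  [0,0,0,0,0,0,-7.15],
  [0,0,0,0,0,0,-7.15],
  [0,0,0,0,0,0,-7.15],
  [0,0,0,0,0,0,-7.15],
])

```text
clock: 18.75
eef_pos: [0.4324, -0.0702, 0.2665]
tool_rot: [0.21, 0.978, -0.0, -0.002]
ft_force: [-0.2, -1.0, -0.3]
grip_width: -0.0002
grasp_force: 0.0
```

>>> move_arm([
  [0,0,0,0,0,0,-7.15],
  [0,0,0,0,0,0,-7.15],
  [0,0,0,30,0,0,-0.3],
  [0,0,0,30,0,0,0],
  [0,0,0,25,0,0,0],
  [0,0,0,14,0,0,0],
  [0,0,0,5,0,0,0],
  [0,0,0,0,0,0,0],
  [0,0,0,0,0,0,0],
])

```text
clock: 19.5
eef_pos: [0.4332, -0.0704, 0.1641]
tool_rot: [0.087, 0.996, 0.0, -0.0]
ft_force: [0.3, 0.3, 0.6]
grip_width: -0.0001
grasp_force: 0.0
```

```bash
cat >> h.py <<'E'
def fil():
    o=bot.get_obs();k=np.array([.5667,-.0937]);y=np.radians(-9.9);xf=np.array([np.cos(y),np.sin(y)]);yf=np.array([-xf[1],xf[0]])
    d=o["eef_pos"][:2]-k;M=R.from_quat(o["tool_rot"]).as_matrix()
    print("filler x,y,z mm",(d@xf*1e3).round(1),(d@yf*1e3).round(1),(o["eef_pos"][2]*1e3).round(1),"yaw",np.degrees(np.arctan2(*M[1::-1,0])).round(2),"F",o["ft_force"].round(1),"clock",o["clock"])
E
python3 -c "
from h import *
fil()"
```

```text
filler x,y,z mm -135.5 0.0 164.1 yaw 170.05 F [0.3 0.3 0.6] clock 19.5
```

>>> move_arm([
  [0,-8,0,0,0,0,0],
  [0,-8,0,0,0,0,0],
  [0,-6,0,0,0,0,0],
  [0,-6,0,0,0,0,0],
  [0,-6,0,0,0,0,0],
  [0,-6,0,0,0,0,0],
  [0,-6,0,0,0,0,0],
  [0,-6,0,0,0,0,0],
  [0,0,0,0,0,0,0],
])

```text
clock: 20.25
eef_pos: [0.486, -0.0796, 0.1642]
tool_rot: [0.087, 0.996, -0.0, 0.001]
ft_force: [-0.0, 0.0, 0.4]
grip_width: -0.0002
grasp_force: 0.0
```

```bash
python3 -c "
from h import *
fil()"
```

```text
filler x,y,z mm -81.9 -0.0 164.2 yaw 170.05 F [-0.   0.   0.4] clock 20.25
```

>>> move_arm([
  [0,-3,0,0,0,0,0],
  [0,-3,0,0,0,0,0],
  [0,-2,0,0,0,0,0],
  [0,-1,0,0,0,0,0],
  [0,-1,0,0,0,0,0],
  [0,-1,0,0,0,0,0],
  [0,-1,0,0,0,0,0],
])

```text
clock: 20.83
eef_pos: [0.4949, -0.0812, 0.1641]
tool_rot: [0.087, 0.996, 0.0, -0.002]
ft_force: [-5.9, 1.6, 2.6]
grip_width: -0.0003
grasp_force: 3.9
```

Run:
```python
from h import *
fil()
a,c,o=snap("w7")
cv2.imwrite("pics/w7.png",cv2.resize(a[80:330,160:480],(768,600),interpolation=cv2.INTER_CUBIC))
```

```text
filler x,y,z mm -72.9 -0.0 164.1 yaw 170.04 F [-5.9  1.6  2.6] clock 20.8333
```

View pics/w7.png

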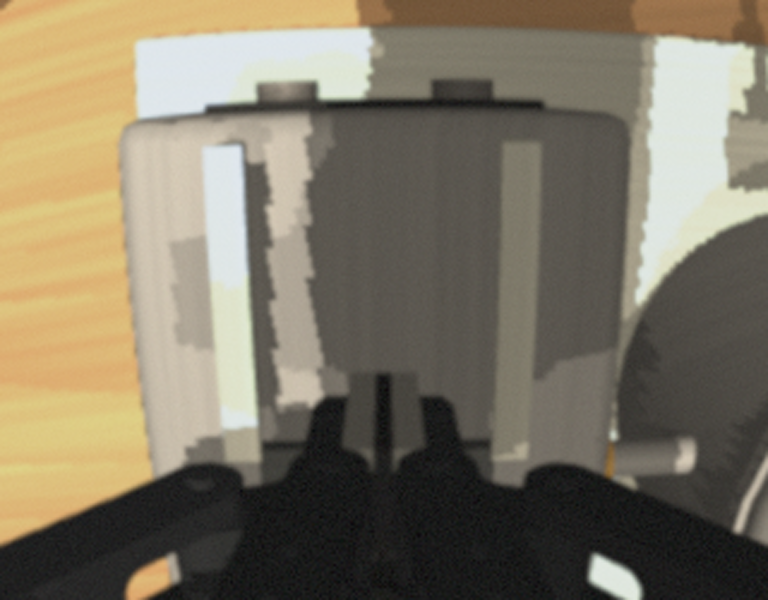

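The fork's rear edge (crop y≈440) now travels under the fingers and the force is rising. I'll push on to the stop.

>>> move_arm([
  [0,-1.5,0,0,0,0,0],
  [0,-1.5,0,0,0,0,0],
  [0,-1,0,0,0,0,0],
  [0,0,0,0,0,0,0],
  [0,0,0,0,0,0,0],
])

```text
clock: 21.3
eef_pos: [0.4949, -0.0812, 0.1641]
tool_rot: [0.087, 0.996, 0.001, -0.005]
ft_force: [-16.6, 2.7, 10.9]
grip_width: 0.0004
grasp_force: 8.2
```

```bash
python3 -c "
from h import *
fil()"
```

```text
filler x,y,z mm -72.9 -0.0 164.1 yaw 170.05 F [-16.6   2.7  10.9] clock 21.3
```

>>> move_arm([
  [0,-1.5,0,0,0,0,0],
  [0,-1.5,0,0,0,0,0],
  [0,0,0,0,0,0,0],
  [0,0,0,0,0,0,0],
])

```text
clock: 21.63
eef_pos: [0.4949, -0.0812, 0.164]
tool_rot: [0.087, 0.996, 0.001, -0.008]
ft_force: [-23.6, 4.3, 18.5]
grip_width: -0.0001
grasp_force: 12.2
```

```bash
python3 -c "
from h import *
fil()"
```

```text
filler x,y,z mm -72.9 -0.0 164.0 yaw 170.05 F [-23.6   4.3  18.5] clock 21.6333
```

>>> move_arm([
  [0,8,0,0,0,0,0],
  [0,15,0,0,0,0,0],
  [0,10,0,-10,0,0,0],
  [0,0,0,-30,0,0,0],
  [0,0,0,-30,0,0,0],
  [0,0,0,-30,0,0,0],
  [0,0,0,0,0,0,0],
  [0,0,0,0,0,0,0],
])

```text
clock: 22.3
eef_pos: [0.4728, -0.0774, 0.2665]
tool_rot: [0.087, 0.996, -0.0, 0.003]
ft_force: [-1.1, 0.3, -0.8]
grip_width: -0.0001
grasp_force: 0.0
```

Run:
```python
from h import *
fil()
a,c,o=snap("w8")
k=np.array([.5667,-.0937]);y=np.radians(-9.9);xf=np.array([np.cos(y),np.sin(y)]);yf=np.array([-xf[1],xf[0]])
for q in("lock_tab","nose_tip","knob_grip"):
  for d in bot.outline_of(q,"wrist")[:2]:
    m=d["pixels"];v,u=np.nonzero(m)
    P=np.array([p2w(p,.1815,c,True) for p in zip(u,v)])[:,:2]-k
    print(q,d["rect"],round(d["conf"],2),"x",np.percentile(P@xf,[0,2,50,98]).round(4),"y",np.percentile(P@yf,[2,50,98]).round(4))
t=bot.camera("top");cv2.imwrite("pics/t2.png",t)
print([(d["rect"],d["conf"]) for d in bot.outline_of("lock_tab","top")])
for hx in(-.062,-.058,-.054):print(hx,w2p(np.r_[k+hx*xf,.1815],c,True).round(1),w2p(np.r_[k+hx*xf,.1815],cal("top")).round(1))
# rectified dark profile at z=.1815 along the slide, per lateral position
g=cv2.cvtColor(a,cv2.COLOR_BGR2GRAY).astype(np.float32)
xs=np.arange(-110,-36,2)
for yy in(-8,-4,0,4,8,16):
    px=np.array([w2p(np.r_[k+x*1e-3*xf+yy*1e-3*yf,.1815],c,True) for x in xs],np.float32)
    print(yy,cv2.remap(g,px[:,0],px[:,1],1).ravel().astype(int).tolist())
```

```text
filler x,y,z mm -95.3 -0.1 266.5 yaw 170.04 F [-1.1  0.3 -0.8] clock 22.3
lock_tab [286.0, 231.6, 63.2, 17.4] 0.7 x [-0.0763 -0.0763 -0.0722 -0.0646] y [-0.0247 -0.0045  0.0209]
nose_tip [286.9, 231.1, 63.4, 20.2] 0.59 x [-0.0755 -0.0755 -0.0713 -0.0645] y [-0.0247 -0.0068  0.021 ]
nose_tip [241.5, 59.2, 307.7, 272.2] 0.49 x [-0.2079 -0.1645 -0.1047 -0.0289] y [-0.0508  0.0535  0.1868]
knob_grip [315.2, 313.1, 7.5, 10.3] 0.39 x [-0.0008 -0.0008  0.0026  0.007 ] y [-0.0043 -0.0008  0.0026]
[]
-0.062 [319.9 249.1] [321.  203.2]
-0.058 [319.9 253.8] [321.3 201.8]
-0.054 [319.9 258.4] [321.5 200.4]
-8 [119, 134, 136, 166, 153, 129, 129, 153, 166, 170, 181, 178, 158, 143, 149, 151, 150, 92, 52, 63, 62, 61, 61, 61, 60, 63, 63, 63, 61, 60, 61, 65, 68, 40, 19, 22, 16]
-4 [109, 108, 107, 107, 107, 107, 107, 107, 106, 106, 105, 95, 82, 78, 78, 78, 79, 59, 48, 58, 58, 58, 59, 58, 58, 54, 53, 51, 54, 49, 46, 48, 61, 66, 59, 51, 35]
0 [106, 105, 104, 104, 105, 105, 105, 103, 104, 105, 105, 87, 76, 79, 77, 76, 73, 59, 27, 21, 23, 12, 19, 21, 19, 20, 21, 16, 23, 19, 16, 22, 28, 24, 27, 25, 20]
4 [106, 107, 107, 106, 105, 105, 106, 105, 105, 107, 102, 84, 80, 79, 76, 78, 79, 58, 46, 61, 63, 62, 62, 62, 63, 61, 61, 59, 62, 60, 58, 60, 75, 81, 65, 52, 33]
8 [107, 107, 108, 108, 108, 107, 108, 107, 107, 107, 104, 90, 80, 78, 79, 80, 78, 59, 52, 63, 61, 61, 62, 62, 61, 63, 62, 62, 62, 62, 62, 65, 64, 35, 23, 23, 21]
16 [105, 105, 106, 105, 104, 105, 104, 104, 103, 104, 104, 103, 102, 101, 85, 77, 75, 59, 54, 58, 59, 59, 43, 20, 23, 25, 24, 19, 19, 18, 22, 24, 24, 21, 23, 23, 28]
```

>>> move_arm([
  [0.6,-23.3,-0.2,-4.3,0,0,0],
  [0.6,-23.3,-0.2,-4.3,0,0,0],
  [0.6,-23.2,-0.2,-4.3,0,0,0],
  [0.6,-23.2,-0.1,-4.4,0,0,0],
  [0.6,0,0,0,0,0,7.15],
  [0.6,0,0,0,0,0,7.15],
  [0.6,0,0,0,0,0,7.15],
  [0.6,0,0,0,0,0,7.15],
  [0.6,0,0,0,0,0,7.15],
  [0.6,0,0,0,0,0,7.15],
])

```text
clock: 23.43
eef_pos: [0.5621, -0.0937, 0.2804]
tool_rot: [0.448, 0.894, -0.0, -0.001]
ft_force: [0.0, 0.8, -0.4]
grip_width: 0.0515
grasp_force: 0.0
```

>>> move_arm([
  [0.6,0,0,0,0,0,7.15],
  [0.6,0,0,0,0,0,7.15],
  [0.6,0,0,0,0,0,7.15],
  [0.6,0,0,0,0,0,7.15],
  [0.6,0,0,0,0,0,7.15],
  [0.6,0,0,0,0,0,0.9],
  [0.6,0,0,0,0,0,0],
  [0.6,0,0,0,0,0,0],
])

```text
clock: 24.1
eef_pos: [0.5621, -0.0937, 0.281]
tool_rot: [0.703, 0.711, -0.0, -0.0]
ft_force: [0.5, 0.7, -0.2]
grip_width: 0.0514
grasp_force: 0.0
```

```bash
cat > m.py <<'E'
from h import *
k=np.array([.5667,-.0937]);y=np.radians(-9.9);xf=np.array([np.cos(y),np.sin(y)]);yf=np.array([-xf[1],xf[0]])
def prof(tag,h,xs,ys):
    a=cv2.imread(f"pics/{tag}_raw.png");c=load(tag)[0];g=cv2.cvtColor(a,cv2.COLOR_BGR2GRAY).astype(np.float32)
    for yy in ys:
        px=np.array([w2p(np.r_[k+x*1e-3*xf+yy*1e-3*yf,h],c,True) for x in xs],np.float32)
        print(tag,yy,cv2.remap(g,px[:,0],px[:,1],1).ravel().astype(int).tolist())
E
python3 - <<'E'
from m import *
a,c,o=snap("w9");fil()
for d in bot.outline_of("lock_tab","wrist")[:2]:print(d["rect"],d["conf"])
xs=np.arange(-112,-36,2);print(xs.tolist())
prof("w5",.1815,xs,(-6,0,6));prof("w9",.1815,xs,(-6,0,6))
# brass and white near scale at z~.142, polar
hsv=cv2.cvtColor(a,cv2.COLOR_BGR2HSV)
C=np.r_[k,.142]
def polar(r,z=.142):
    th=np.arange(30,70,2)
    px=np.array([w2p([k[0]+r*np.cos(np.radians(t)),k[1]+r*np.sin(np.radians(t)),z],c,True) for t in th],np.float32)
    return [tuple(int(v) for v in hsv[int(round(p[1])),int(round(p[0]))]) for p in px]
for r in(.034,.036,.042):print(r,polar(r))
E
```

```text
filler x,y,z mm -4.4 -0.8 281.2 yaw 90.61 F [-0.8  0.8 -0.3] clock 24.15
[247.7, 154.7, 97.0, 71.3] 0.87
[-112, -110, -108, -106, -104, -102, -100, -98, -96, -94, -92, -90, -88, -86, -84, -82, -80, -78, -76, -74, -72, -70, -68, -66, -64, -62, -60, -58, -56, -54, -52, -50, -48, -46, -44, -42, -40, -38]
w5 -6 [175, 180, 198, 202, 202, 174, 72, 49, 51, 38, 31, 36, 60, 74, 88, 98, 104, 91, 78, 83, 98, 101, 107, 101, 70, 83, 86, 85, 85, 82, 83, 86, 87, 84, 82, 80, 83, 77]
w5 0 [176, 176, 173, 152, 168, 163, 61, 49, 46, 38, 31, 32, 30, 33, 54, 61, 61, 58, 62, 62, 62, 61, 61, 59, 71, 108, 107, 114, 125, 138, 149, 165, 175, 126, 127, 140, 111, 74]
w5 6 [156, 106, 111, 111, 110, 96, 54, 46, 44, 37, 29, 30, 33, 33, 43, 48, 47, 48, 46, 49, 47, 46, 51, 50, 65, 107, 101, 92, 88, 82, 82, 83, 81, 83, 84, 74, 51, 47]
w9 -6 [180, 184, 199, 200, 200, 199, 200, 199, 202, 200, 200, 199, 199, 201, 199, 200, 199, 199, 198, 199, 198, 199, 198, 197, 199, 145, 47, 47, 44, 35, 65, 95, 102, 107, 106, 87, 92, 99]
w9 0 [176, 180, 190, 189, 197, 201, 204, 197, 150, 120, 131, 139, 116, 110, 119, 129, 140, 128, 133
[... 437 characters left out ...]
46, 83), (24, 38, 67), (15, 33, 47), (25, 31, 49), (20, 16, 47), (40, 16, 49), (0, 20, 50), (18, 24, 53), (20, 32, 48)]
0.036 [(20, 32, 71), (17, 25, 70), (17, 34, 68), (23, 35, 66), (23, 31, 66), (24, 35, 73), (21, 39, 84), (18, 41, 81), (20, 44, 87), (19, 52, 94), (17, 41, 88), (20, 33, 69), (24, 24, 54), (21, 36, 50), (25, 29, 52), (30, 25, 52), (26, 31, 58), (34, 31, 57), (23, 20, 52), (12, 25, 51)]
0.042 [(21, 26, 68), (30, 27, 67), (25, 22, 69), (21, 27, 65), (13, 27, 66), (26, 28, 74), (19, 35, 81), (17, 79, 84), (18, 146, 126), (18, 158, 140), (18, 160, 123), (17, 132, 87), (17, 65, 55), (25, 33, 47), (18, 25, 51), (19, 35, 58), (20, 27, 57), (24, 25, 52), (30, 20, 50), (23, 21, 49)]
```

The tab's front face moved from −101 mm to −62 mm, which is home. Nose and set tab both sit at about 48°, and the arm is clear.

```bash
python3 -c "
from workcell import bot
print(bot.job_done())"
```

```text
the job is handed in; nothing more can be done
None
```

I handed the job in with the cap turned to its stop in the neck, the knob's nose at the set tab and the lock fork fully home. The knob and fork were checked in a final camera image. The cap's lock was judged from its full turn while held down and a view of its bar from above, not from a height measurement. No verdict was returned.

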